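# Load a bottle and index the capping carousel one station

### The arm

A 6-joint arm with a two-finger parallel gripper is mounted at the origin on a cart in front of the work surface, level with it; the furniture and walls round the work are solid. World frame = base frame: x ahead of the robot, y to its left, z up, the work surface at z = 0. Lengths are in m, angles in rad, forces in N, time in s.
With the tool pointing down it reaches from about 0.25 to 0.775 m from the base axis. Payload 4 kg.
Tool frame: the origin (TCP) lies between the finger pads; the fingertips stand 25 mm ahead of it and the grasp point (between the pads) lies 6 mm ahead of it (robot.tip_reach is the z of the fingertips in the tool frame, in m); z points along the fingers, y is the line along which they close (so a half turn about z gives the same grasp; the last joint's range is limited). The gripper opens to 94 mm and grips with 3 to 60 N. Pads are 16 mm wide; open, the fingers measure 119 mm over their backs; the gripper's body (75 mm by 177 mm) begins 78 mm behind the grasp point.
Start: joints at [-1.376, 0.087, 1.371, -0, 1.684, -0.103], TCP at [0.161, -0.526, 0.231] pointing down, gripper open.
Joint ranges: [-3.1, 3.1], [-0.76, 2.03], [0.27, 2.55], [-1.08, 4.22], [0.17, 2.65], [-2.57, 2.57]. Speed limits (rad/s): [2.79, 2.79, 3.14, 3.14, 3.14, 3.14].

### API

Orientations are given as [roll, pitch, yaw] about the fixed x, y, z axes, in that order (R = Rz(yaw) Ry(pitch) Rx(roll)).
In Python, from bench import robot gives the robot as it stands. The module is installed in compiled form; this text tells all that it offers.
- The arm moves only by the shell command python3 -m handwheel 'ROWS'. ROWS is JSON, a list of rows, each a list of 3 entries, a list of its own where there are three numbers: the turn, a rotation vector about the world's x, y, z in units of 90 degrees (1.0 is 90 degrees), then the shift along the world's x, y, z in units of 0.05 m (1.0 is 0.05 m), then the closure, from 0 (fully open) to 1 (shut). A call has 1 to 5 rows; each row shifts and turns the commanded pose from where the row before left it; what a row does not reach is not made up. A row lasts 1/10 s, in which the tool goes at most 50 mm and 8.59 degrees, less where a joint would pass 70% of its speed; a pose out of reach is approached as far as the arm can. A call with a number of a shift or a turn outside -1 to 1 is refused whole. A call with a gripper value outside its range is refused whole. The fingers move at their own pace and stop on an object; the grip force is fixed at half the most. Time passes only in rows, so rows that do not move let the fingers close. It gives the time, the measured TCP pose, the force, the opening and the grip force at its end, in the units of the state.
- robot.get_obs(): the state, without advancing time (a new reading comes with each control period).
- robot.snapshot(name): name is "scene" or "top" or "wrist"; returns (picture, depth): 480x640x3 uint8, red, green, blue; 480x640 float32, m along the optical axis (not along the pixel's ray), 0 where there is no reading.
- robot.calibration(name): a dict with "mtx" (3x3 intrinsics, pixels), "extrinsics" (4x4, takes a point from camera to world coordinates); the wrist camera has in their place "hand_eye" (4x4, takes a point from camera to tool coordinates, whose origin is the TCP and whose axes are the flange's). Camera axes: x right, y down, z forward; pixel columns grow to the right and rows downward; lengths in m; the calibration is good to about 2 mm. A picture is of the moment at which its call begins: read the wrist's pose just before it. calibration takes no time and is no camera call.
- robot.close_job(): hands the job in; it is judged then, once.
Trained networks look in the newest picture that a camera, given by its name, has taken for a name from the list of things; names that differ only in an ending like _2 or _b are one class to them, and where a whole thing is asked for, a point or a joint stands for the part that bears it (a point fixed in the world has none). Each returns a list of dicts, best first, with "p" (0 to 1); they miss things now and then, are a little off and sometimes report something else, mostly with a low value. They report only what shows in the picture. A call takes as long as a camera call.
- robot.boxes_of(query, camera): "bbox" ([left, top, right, bottom] in pixels, round what is visible of it).
The state is a dict: "time": time; "joint_positions": joint angles; "qvel": joint speeds; "joint_torque": joint torques, N m; "tool_pos": TCP position; "ee_rot": TCP orientation; "wrist_force": force on the tool from outside, world axes, zero at the start; "wrist_torque": the same for the moment, N m; "width": finger opening in m; "finger_force": force on a finger pad.
Only numpy, scipy, OpenCV 4.12 (cv2) and the standard library are available. Lean on these libraries where they do the work, as an engineer would, in place of code of your own. Each camera call takes 0.05 s, during which the arm holds its last target. There are 200 camera calls.

### The job

Stand the loose tincture bottle upright in the empty nest of the capping carousel. Then pull up the spring plunger, turn the turntable counter-clockwise (seen from above) towards the capping head and let the pin drop fully into the next index hole, so that the table is locked with your bottle under the head; the exact place of that hole has to be felt for. Never force the table against the pin, tip no bottle over, and leave the other things on the counter where they are.

Things in the scene. Friction and masses are not known exactly. Their poses are not given: they have to be found in the camera images.
- bottle: The loose tincture bottle that stands on the counter to the right of the carousel: dark glass, white label band, black screw cap already on. 28 mm diameter body up to 50 mm high, cap and neck about 22 mm wide above, 69 mm tall in all, about 45 g. Origin at the centre of its underside, z up along the bottle.
- carousel: Fixed base of the capping carousel: a round aluminium plate that does not move, 304 mm diameter, top 20 mm above the counter. Origin on the turning axis at counter height, z up; its x axis points roughly away from the robot. The plunger arm starts 135 degrees counter-clockwise from x (near left), over the first index hole; the next hole lies about 90 degrees further on.
- hub (a point): Top of the turntable's hub, on the turning axis, 50 mm above the counter. The turntable is a steel disc of 216 mm diameter, its top 34 mm above the counter, with four white nests at 80 mm radius.
- head_mark (a point): Nominal place of the capping head's lower end: 80 mm out along the carousel's x axis, 120 mm above the counter. The head (42 mm diameter, top at 234 mm) hangs from a post at 134 mm radius, top at 241 mm. Post and second hole sit on one index ring, clamped by hand up to 0.2 rad either way round the axis from nominal; this is NOT measured. Bottles in nests (tops at 106 mm) pass under the head.
- nest (a point): Centre of the inner floor of the empty nest, 37 mm above the counter; it turns with the table and starts on the carousel's -y side. The nest is a round white cup, 33 mm inside and 40 mm outside diameter, its rim 13 mm above this point. The point's z points up.
- knob (a point): Centre of the top face of the plunger's pull knob: a black grooved upright cylinder, 24 mm diameter, 28 mm tall; 95 mm above the counter when the pin is home. It stands on an arm of the turntable, 130 mm from the axis, over a steel sleeve (19 mm diameter, top 62 mm above the counter; 25 mm diameter below 43 mm). It moves with table and plunger.
- pin_tip (a point): Tip of the plunger's round-nosed steel pin (10 mm diameter; plunger_c0 in the rules), under the knob. It works in the index holes, 11.4 mm wide, so 0.7 mm of play either way. With the pin in a hole the table is rigidly locked; a load over 30 N on the pin counts as forcing it. A free pin on the ring can be dragged along by pushing the knob (2 to 3 N) and snaps down by itself at the hole.
- turntable (a joint): Angle of the turntable, rad: 0 with the pin in the first hole (start), growing counter-clockwise seen from above; stop at 2.0. The second hole is met somewhere between 1.37 and 1.77. The index ring, a steel plate 4 mm above the base, lies under the pin from 0.6 to 1.0 rad onwards; a pin let go between 1.05 and 1.3 rests on it. The free table turns with about 1 N at the knob.
- plunger (a joint): Lift of the plunger (knob and pin together), m: 0 = pin home in a hole; it clears the first hole and the base at 0.008, and clears or rides on the index ring at 0.012; 0.016 = hard stop. The spring pulls it down with 4 N at 0, rising to about 9 N at 0.016.
- nest_bottle_0: One of three like bottles (28 mm diameter, 69 mm tall) that stand loose in the other nests and ride with the table; origin at the centre of its underside. This one starts on the carousel's +x side, near the capping head.
- nest_bottle_1: One of three like bottles (28 mm diameter, 69 mm tall) that stand loose in the other nests and ride with the table; origin at the centre of its underside. This one starts on the carousel's +y side.
- nest_bottle_2: One of three like bottles (28 mm diameter, 69 mm tall) that stand loose in the other nests and ride with the table; origin at the centre of its underside. This one starts on the carousel's -x side.
- spool: Spool of white cotton string with wooden flanges, 41 mm diameter, 45 mm tall; a bystander on the right. Origin at the centre of its underside.
- packet: Small paper herb packet tied with string, 58 x 72 x 45 mm; a bystander at the front left. Origin at the centre of its underside.
- brass_weight: Brass bell-shaped scale weight with a ring on top, 30 mm diameter, 40 mm tall; a bystander left of the carousel. Origin at the centre of its underside.

How it is judged:
By the outcome, as a careful person would: the job done as asked, in the order asked, and still so for the second after the job is handed in, with the robot touching nothing.
It also fails if it takes over 64 s, if anything falls off the work surface, if the arm or the gripper's body presses on something with over 40 N, if the wrist force passes 120 N, or if a joint passes its speed limit or range.

## Working session

There is one attempt and no reset: what is moved stays moved. The work goes in short steps, Python scripts to look and compute and a shell command to move; the robot and the scene stay as the last step left them, time stands still between calls to the robot, and variables do not carry over. Pictures are saved under pics/ and viewed, at most 10 in all, crops included, and the job is handed in when it is done.

```bash
mkdir -p pics; cat > h.py <<'E'
import numpy as np, cv2
from bench import robot
def snap(n):
    o=robot.get_obs(); rgb,d=robot.snapshot(n); return o,rgb,d
def save(rgb,f): cv2.imwrite('pics/'+f,cv2.cvtColor(rgb,cv2.COLOR_RGB2BGR))
def ray(n,u,v,z,T=None):
    c=robot.calibration(n); E=c['extrinsics'] if T is None else T
    r=np.array(E)[:3,:3]@np.linalg.inv(c['mtx'])@[u,v,1]; o=np.array(E)[:3,3]
    return o+r*(z-o[2])/r[2]
def pts(n,d,T=None):
    c=robot.calibration(n); E=np.array(c['extrinsics'] if T is None else T)
    v,u=np.mgrid[:480,:640]; p=np.stack([u,v,np.ones_like(u)],-1)@np.linalg.inv(c['mtx']).T*d[...,None]
    return p@E[:3,:3].T+E[:3,3]
E
python3 - <<'E'
from h import *
for n in('scene','top'):
    o,r,d=snap(n); save(r,n+'0.png')
    P=pts(n,d); np.save(n+'.npy',P)
    for q in('bottle','carousel','hub','knob','nest','spool','packet','brass_weight','head_mark'):
        for b in robot.boxes_of(q,n)[:5]:
            x=b['bbox']; u,v=int((x[0]+x[2])/2),int((x[1]+x[3])/2)
            print(n,q,round(b['p'],2),np.round(x),np.round(P[v,u],3))
print(o['time'],o['ee_rot'],o['width'])
E
```

```text
scene bottle 0.82 [408. 209. 422. 234.] [ 0.461 -0.265  0.043]
scene hub 0.96 [228. 249. 362. 332.] [0.518 0.216 0.095]
scene hub 0.33 [257. 262. 273. 292.] [0.607 0.194 0.079]
scene knob 0.54 [282. 288. 299. 303.] [0.52  0.226 0.089]
scene nest 0.6 [244. 252. 343. 325.] [0.522 0.213 0.097]
scene spool 0.7 [340. 196. 353. 213.] [ 0.677 -0.273  0.029]
scene packet 0.7 [236. 402. 275. 450.] [0.42  0.458 0.037]
scene brass_weight 0.59 [245. 347. 262. 366.] [0.522 0.34  0.023]
scene head_mark 0.69 [226. 249. 363. 332.] [0.518 0.216 0.095]
top bottle 0.45 [433. 277. 447. 287.] [ 0.459 -0.265  0.043]
top carousel 0.88 [256. 181. 357. 281.] [0.597 0.105 0.05 ]
top hub 0.87 [251. 183. 360. 284.] [0.589 0.108 0.046]
top nest 0.69 [258. 193. 347. 272.] [0.59  0.116 0.056]
top spool 0.73 [259. 249. 265. 259.] [0.524 0.22  0.094]
top spool 0.65 [434. 195. 450. 210.] [ 0.683 -0.275  0.047]
top spool 0.48 [260. 197. 344. 271.] [0.585 0.116 0.052]
top packet 0.66 [174. 272. 200. 298.] [0.438 0.434 0.037]
top brass_weight 0.55 [222. 249. 232. 259.] [0.527 0.327 0.029]
top head_mark 0.84 [251. 181. 359. 290.] [0.583 0.107 0.049]
0.5 [-3.14158392e+00  2.35786860e-05  2.97809046e-01] 0.09386022458416148
```

```bash
python3 - <<'E'
import cv2,numpy as np
t=cv2.imread('pics/top0.png')[170:300,160:460]; s=cv2.imread('pics/scene0.png')[185:345,200:440]
t=cv2.resize(t,(690,299),interpolation=cv2.INTER_CUBIC); s=cv2.resize(s,(450,300),interpolation=cv2.INTER_CUBIC)
o=np.zeros((600,690,3),np.uint8); o[:299]=t; o[300:,:450]=s; cv2.imwrite('pics/c0.png',o)
from h import *
P=np.load('top.npy'); S=np.load('scene.npy')
A=np.vstack([P.reshape(-1,3),S.reshape(-1,3)])
# carousel base: rim circle fit from z 14..26mm in region
def sel(B,x0,x1,y0,y1,z0,z1): return B[(B[:,0]>x0)&(B[:,0]<x1)&(B[:,1]>y0)&(B[:,1]<y1)&(B[:,2]>z0)&(B[:,2]<z1)]
from scipy.optimize import least_squares
for B in(P.reshape(-1,3),S.reshape(-1,3)):
    q=sel(B,.4,.8,-.08,.29,.013,.026); 
    # grow: choose center that has max points within 152 and outside disc 108
    best=max(((np.sum(np.hypot(q[:,0]-x,q[:,1]-y)<.152)-np.sum(np.hypot(q[:,0]-x,q[:,1]-y)>.153),x,y) for x in np.arange(.55,.64,.002) for y in np.arange(.07,.15,.002)))
    q2=sel(B,.4,.8,-.08,.29,.031,.037)
    b2=max(((np.sum(np.hypot(q2[:,0]-x,q2[:,1]-y)<.108),x,y) for x in np.arange(.55,.64,.002) for y in np.arange(.07,.15,.002)))
    print(len(q),best,len(q2),b2)
    for nm,a in dict(bottle=(.42,.52,-.31,-.22,.055,.08),knob=(.4,.8,-.08,.29,.085,.1),headtop=(.4,.8,-.08,.29,.225,.25),bt=(.4,.8,-.08,.29,.1005,.112)).items():
        z=sel(B,*a); print(nm,len(z),z.mean(0).round(4) if len(z) else '', z.min(0).round(3) if len(z) else '',z.max(0).round(3) if len(z) else '')
E
```

```text
3256 (np.int64(3103), np.float64(0.5940000000000001), np.float64(0.10800000000000004)) 2771 (np.int64(2547), np.float64(0.5940000000000001), np.float64(0.10800000000000004))
bottle 57 [ 0.4623 -0.273   0.0683] [ 0.453 -0.285  0.055] [ 0.472 -0.264  0.077]
knob 71 [0.5402 0.2036 0.0939] [0.505 0.051 0.086] [0.714 0.228 0.099]
headtop 257 [0.6775 0.0742 0.2334] [0.648 0.05  0.225] [0.727 0.099 0.247]
bt 112 [0.568  0.151  0.1063] [0.506 0.052 0.101] [0.713 0.222 0.112]
3813 (np.int64(3739), np.float64(0.5920000000000001), np.float64(0.11000000000000004)) 2798 (np.int64(2501), np.float64(0.5920000000000001), np.float64(0.11000000000000004))
bottle 66 [ 0.4601 -0.2695  0.0652] [ 0.451 -0.286  0.055] [ 0.472 -0.261  0.074]
knob 294 [0.5813 0.1616 0.0934] [0.504 0.051 0.085] [0.722 0.231 0.1  ]
headtop 238 [0.6803 0.0769 0.2327] [0.647 0.05  0.225] [0.726 0.099 0.243]
bt 232 [0.6103 0.1307 0.1059] [0.504 0.054 0.101] [0.722 0.198 0.112]
```

View pics/c0.png

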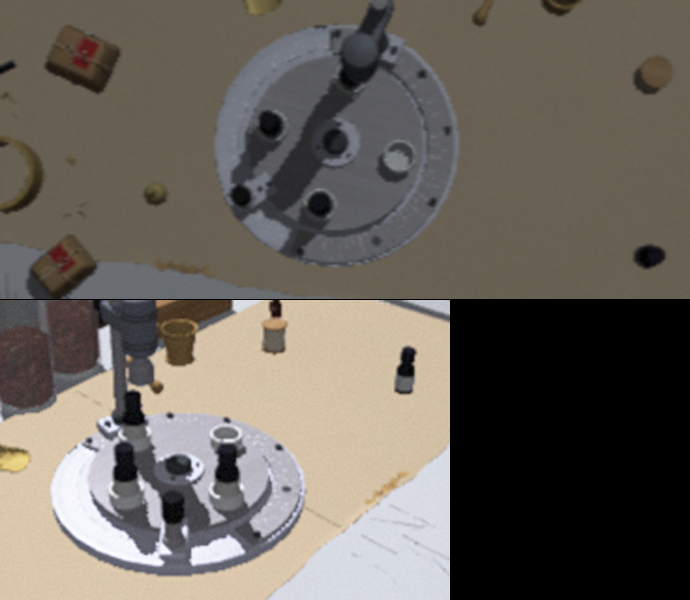

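The top view shows the carousel centre near (305,232), the empty nest near (333,238) and the knob near (265,255). The loose bottle is near (442,281) and the head with its post near (317,192). Next I'll refine these with the depth data.

```bash
python3 - <<'E'
from h import *
from scipy.optimize import least_squares
C=np.array([.593,.109])
for n in('top','scene'):
    B=np.load(n+'.npy').reshape(-1,3); print(n, robot.calibration(n)['extrinsics'][:3,3].round(2))
    def clus(z0,z1,x0=.4,x1=.8,y0=-.08,y1=.3):
        m=(B[:,0]>x0)&(B[:,0]<x1)&(B[:,1]>y0)&(B[:,1]<y1)&(B[:,2]>z0)&(B[:,2]<z1); q=B[m]
        g=np.zeros((400,400),np.uint8); ij=((q[:,:2]-[x0,y0])*1000).astype(int); g[ij[:,0],ij[:,1]]=255
        k,l=cv2.connectedComponents(cv2.dilate(g,np.ones((5,5)))); lab=l[ij[:,0],ij[:,1]]
        for i in range(1,k):
            p=q[lab==i]
            if len(p)>8:
                e=p[:,:2].min(0)/2+p[:,:2].max(0)/2; dd=e-C
                print('  ',len(p),p.mean(0).round(4),'mid',e.round(4),'ext',np.ptp(p[:,:2],axis=0).round(3),'r %.3f ang %.1f'%(np.hypot(*dd),np.degrees(np.arctan2(dd[1],dd[0]))))
    print('tops/knob'); clus(.088,.112)
    print('nest rims'); clus(.044,.054)
    print('head'); clus(.2,.26)
    print('post mid'); clus(.13,.2)
    print('loose'); clus(.05,.08,.42,.52,-.32,-.22)
E
```

```text
top [0.42 0.06 1.42]
tops/knob
   54 [0.5156 0.1245 0.1065] mid [0.5155 0.1243] ext [0.019 0.019] r 0.079 ang 168.9
   60 [0.5238 0.2165 0.0949] mid [0.524  0.2171] ext [0.022 0.022] r 0.128 ang 122.6
   56 [0.6103 0.1852 0.1051] mid [0.6105 0.1853] ext [0.02  0.019] r 0.078 ang 77.1
nest rims
   41 [0.5141 0.12   0.0492] mid [0.5169 0.124 ] ext [0.037 0.036] r 0.078 ang 168.9
   9 [0.5241 0.1399 0.0493] mid [0.5237 0.1384] ext [0.017 0.008] r 0.075 ang 157.0
   33 [0.5732 0.0373 0.0492] mid [0.5769 0.0307] ext [0.036 0.036] r 0.080 ang -101.7
   84 [0.5937 0.1075 0.049 ] mid [0.594  0.1078] ext [0.029 0.028] r 0.002 ang -51.0
   13 [0.5899 0.0206 0.0502] mid [0.5883 0.0212] ext [0.014 0.017] r 0.088 ang -93.1
   49 [0.6073 0.1825 0.0493] mid [0.6113 0.1849] ext [0.038 0.037] r 0.078 ang 76.5
   31 [0.6594 0.0918 0.0492] mid [0.6603 0.091 ] ext [0.015 0.037] r 0.070 ang -14.9
   16 [0.7144 0.0498 0.048 ] mid [0.7154 0.051 ] ext [0.02  0.011] r 0.135 ang -25.4
head
   382 [0.6812 0.0712 0.2252] mid [0.6902 0.0708] ext [0.085 0.056] r 0.104 ang -21.5
post mid
   47 [0.6519 0.0783 0.177
[... 1144 characters left out ...]
6647 0.0989 0.05  ] mid [0.6704 0.0942] ext [0.038 0.033] r 0.079 ang -10.8
   31 [0.7186 0.0664 0.0485] mid [0.7208 0.0657] ext [0.022 0.015] r 0.135 ang -18.7
head
   362 [0.6601 0.0882 0.221 ] mid [0.6653 0.0816] ext [0.039 0.037] r 0.077 ang -20.7
   176 [0.7149 0.0634 0.2218] mid [0.7139 0.0666] ext [0.044 0.033] r 0.128 ang -19.3
post mid
   450 [0.6596 0.0889 0.1683] mid [0.6642 0.0822] ext [0.037 0.039] r 0.076 ang -20.6
   201 [0.7155 0.0684 0.1705] mid [0.7159 0.0689] ext [0.047 0.028] r 0.129 ang -18.1
   39 [0.7503 0.052  0.1928] mid [0.7513 0.0507] ext [0.018 0.015] r 0.169 ang -20.2
loose
   74 [ 0.4599 -0.2692  0.0639] mid [ 0.4614 -0.2738] ext [0.021 0.025] r 0.405 ang -109.0
```

```bash
python3 -m handwheel '[[[0,0,0],[0.6,0.5,0],0],[[0,0,0],[0.6,0.5,0],0],[[0,0,0],[0.6,0.5,0],0],[[0,0,0],[0.6,0.5,0],0],[[0,0,0],[0.6,0.5,0],0]]'
python3 -m handwheel '[[[0,0,0],[0.6,0.5,0],0],[[0,0,0],[0.6,0.5,0],0],[[0,0,0],[0.6,0.5,0],0],[[0,0,0],[0.5,0.5,0],0],[[0,0,0],[0.3,0.3,0],0]]'
python3 -m handwheel '[[[0,0,0],[0,0,0],0],[[0,0,0],[0,0,0],0]]'
python3 - <<'E'
from h import *
from scipy.spatial.transform import Rotation as R
o,r,d=snap('wrist'); save(r,'w1.png'); print(o['tool_pos'],o['ee_rot'])
H=np.array(robot.calibration('wrist')['hand_eye']); print(H.round(3))
T=np.eye(4); T[:3,:3]=R.from_euler('xyz',o['ee_rot']).as_matrix(); T[:3,3]=o['tool_pos']; T=T@H
P=pts('wrist',d,T)
B=P[(P[...,2]>.062)&(P[...,2]<.078)]
if len(B): print(len(B),B.mean(0),(B.min(0)+B.max(0))/2,np.ptp(B,axis=0))
print(robot.boxes_of('bottle','wrist'))
E
```

```text
time: 1.5
tool_pos: [0.3124, -0.3997, 0.2306]
ee_rot: [3.141, -0.0, 0.297]
wrist_force: [0.5, -0.5, 0.3]
width: 0.0936
finger_force: 0.0
time: 2.0
tool_pos: [0.443, -0.2838, 0.2306]
ee_rot: [-3.141, -0.001, 0.3]
wrist_force: [0.4, -0.7, -0.3]
width: 0.0938
finger_force: 0.0
time: 2.2
tool_pos: [0.4413, -0.2858, 0.2305]
ee_rot: [3.141, 0.001, 0.299]
wrist_force: [-0.1, 0.2, -0.4]
width: 0.0936
finger_force: 0.0
[ 0.44128016 -0.2858353   0.23046258] [3.14123538e+00 6.97206622e-04 2.98670887e-01]
[[-0.    -0.965 -0.263  0.077]
 [ 1.     0.    -0.001 -0.001]
 [ 0.001 -0.263  0.965 -0.155]
 [ 0.     0.     0.     1.   ]]
659 [ 0.46465068 -0.27329256  0.06957304] [ 0.46411061 -0.2734974   0.06706906] [0.02131216 0.02134777 0.00962967]
[{'bbox': [301.7, 163.8, 336.3, 207.1], 'p': 0.85}]
```

```bash
python3 -m handwheel '[[[0,0,0],[0.45,0.25,0],0],[[0,0,0],[0,0,-0.9],0.3],[[0,0,0],[0,0,-0.9],0.3],[[0,0,0],[0,0,-0.9],0.3],[[0,0,0],[0,0,-0.7],0.3]]'
python3 -m handwheel '[[[0,0,0],[0,0,-0.33],0.3],[[0,0,0],[0,0,0],0.3],[[0,0,0],[0,0,0],1],[[0,0,0],[0,0,0],1],[[0,0,0],[0,0,0],1]]'
python3 -m handwheel '[[[0,0,0],[0,0,0],1],[[0,0,0],[0,0,0],1],[[0,0,0],[0,0,0],1],[[0,0,0],[0,0,0],1],[[0,0,0],[0,0,0],1]]'
```

```text
time: 2.8
tool_pos: [0.462, -0.2737, 0.0577]
ee_rot: [-3.14, 0.002, 0.296]
wrist_force: [-0.2, -0.0, -0.2]
width: 0.0671
finger_force: 0.0
time: 3.3
tool_pos: [0.4649, -0.2744, 0.046]
ee_rot: [3.138, -0.002, 0.297]
wrist_force: [0.1, 0.3, -0.3]
width: 0.0455
finger_force: 0.0
time: 3.8
tool_pos: [0.4643, -0.2736, 0.0447]
ee_rot: [3.14, -0.001, 0.298]
wrist_force: [-0.9, 0.5, 4.3]
width: 0.027
finger_force: 30.0
```

```bash
python3 -m handwheel '[[[0,0,0],[0,0,0.6],1],[[0,0,0],[0,0,0.8],1],[[0,0,0],[0,0,0.6],1]]'
python3 - <<'E'
from h import *
o=robot.get_obs(); print(o['joint_positions'],o['tool_pos'],o['ee_rot'],o['width'])
E
```

```text
time: 4.1
tool_pos: [0.4639, -0.2732, 0.1453]
ee_rot: [3.142, -0.0, 0.298]
wrist_force: [0.3, -0.7, -0.3]
width: 0.0266
finger_force: 30.0
[-6.37623973e-01  9.36381963e-02  1.53348542e+00  7.26311700e-05
  1.51432290e+00  6.35302709e-01] [ 0.46388212 -0.27320028  0.14532021] [ 3.14151807e+00 -1.45085772e-04  2.97865556e-01] 0.026612346799686517
```

```bash
python3 -m handwheel '[[[0,0,0.095],[0.1,0.2,0],1],[[0,0,0.095],[0.1,0.2,0],1],[[0,0,0.095],[0.1,0.2,0],1],[[0,0,0.095],[0.1,0.2,0],1],[[0,0,0.095],[0.1,0.2,0],1]]' >/dev/null
python3 -m handwheel '[[[0,0,0.095],[0.1,0.2,0],1],[[0,0,0.095],[0.1,0.2,0],1],[[0,0,0.095],[0.1,0.2,0],1],[[0,0,0.095],[0.1,0.2,0],1],[[0,0,0.095],[0.1,0.2,0],1]]'
python3 -m handwheel '[[[0,0,0.095],[0.1,0.4,0],1],[[0,0,0.095],[0.1,0.4,0],1],[[0,0,0.095],[0.1,0.4,0],1],[[0,0,0.095],[0.1,0.4,0],1],[[0,0,0.095],[0.1,0.4,0],1]]'
python3 -m handwheel '[[[0,0,0.095],[0.1,0.4,0],1],[[0,0,0.095],[0.1,0.4,0],1],[[0,0,0.095],[0.1,0.4,0],1],[[0,0,0.095],[0.1,0.4,0],1],[[0,0,0],[0,0,0],1]]'
cat >> h.py <<'E'
from scipy.spatial.transform import Rotation as R
def wristT(o):
    T=np.eye(4); T[:3,:3]=R.from_euler('xyz',o['ee_rot']).as_matrix(); T[:3,3]=o['tool_pos']
    return T@np.array(robot.calibration('wrist')['hand_eye'])
E
python3 - <<'E'
from h import *
o,r,d=snap('wrist'); save(r,'w2.png'); print(o['tool_pos'],o['ee_rot'],o['time'])
P=pts('wrist',d,wristT(o)); np.save('w2.npy',P)
B=P[(P[...,2]>.044)&(P[...,2]<.055)&(np.hypot(P[...,0]-.577,P[...,1]-.031)<.03)]
print(len(B))
if len(B): print((B.min(0)+B.max(0))/2,np.ptp(B,axis=0))
E
```

```text
time: 5.1
tool_pos: [0.5137, -0.1726, 0.1432]
ee_rot: [-3.14, -0.001, 1.796]
wrist_force: [0.4, 0.2, -0.4]
width: 0.0269
finger_force: 30.0
time: 5.6
tool_pos: [0.5386, -0.0723, 0.1432]
ee_rot: [-3.141, -0.002, 2.542]
wrist_force: [0.1, 0.7, -0.9]
width: 0.027
finger_force: 30.0
time: 6.1
tool_pos: [0.5587, 0.0088, 0.1431]
ee_rot: [3.14, -0.001, 3.136]
wrist_force: [-0.0, -0.6, -0.3]
width: 0.0266
finger_force: 30.0
[0.55872046 0.00880822 0.14314222] [ 3.14048302e+00 -1.41653569e-03  3.13636930e+00] 6.1
543
[0.57233822 0.03379775 0.04851138] [0.02678239 0.03483029 0.00888262]
```

View pics/w2.png

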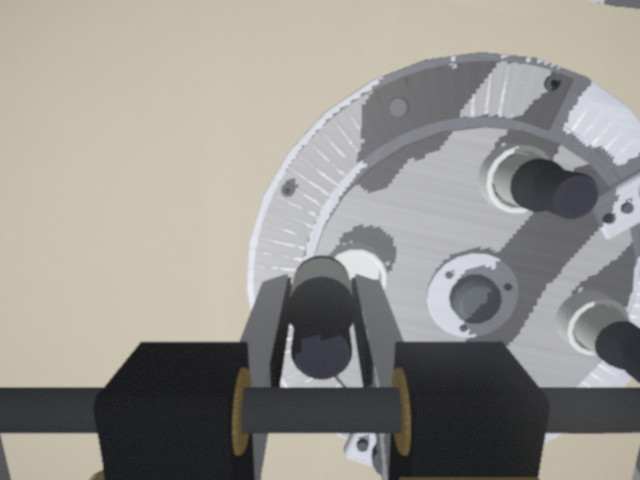

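The wrist view shows the empty nest behind the held bottle at about (360,270), the hub at (473,293), and a round grey spot on the ring at (398,107), possibly the index hole. I'll compute their positions.

```bash
python3 - <<'E'
from h import *
from scipy.optimize import least_squares
P=np.load('w2.npy'); o=robot.get_obs(); T=wristT(o)
def fit(mask,r0,c0):
    q=P[mask][:,:2]
    f=least_squares(lambda p:np.hypot(q[:,0]-p[0],q[:,1]-p[1])-r0,c0,loss='soft_l1',f_scale=.001); return f.x.round(4),len(q)
z=P[...,2]
for c,nm in(((.577,.031),'nest'),((.515,.126),'n2'),((.610,.187),'n1')):
    rr=np.hypot(P[...,0]-c[0],P[...,1]-c[1]); m=(z>.048)&(z<.0525)&(rr>.014)&(rr<.024)
    print(nm,fit(m,.0183,c))
rr=np.hypot(P[...,0]-.5935,P[...,1]-.109)
m=(z>.047)&(z<.053)&(rr<.03); q=P[m]; print('hub',(q.min(0)+q.max(0))/2,np.ptp(q,axis=0))
m=(z>.027)&(rr>.1)&(rr<.114)
# turntable edge: fit
e=cv2.morphologyEx(((z>.029)&(z<.038)).astype(np.uint8),cv2.MORPH_GRADIENT,np.ones((3,3)))>0
m=e&(rr>.104)&(rr<.112)&(z>.029); print('disc',fit(m,.108,(.5935,.109)))
for u,v in((398,107),(289,187),(553,84)):
    p=ray('wrist',u,v,.022,T); dd=p[:2]-[.5935,.109]; print(p.round(4),P[v,u].round(4),np.hypot(*dd),np.degrees(np.arctan2(dd[1],dd[0])))
E
python3 - <<'E'
import cv2
i=cv2.imread('pics/w2.png')[40:280,240:640]; cv2.imwrite('pics/w2c.png',cv2.resize(i,(800,480),interpolation=cv2.INTER_CUBIC))
E
```

```text
nest (array([0.5787, 0.0312]), 449)
n2 (array([0.5176, 0.1264]), 904)
n1 (array([0.6124, 0.1872]), 790)
hub [0.59593436 0.10924232 0.05000318] [0.03083734 0.03073418 0.00597536]
disc (array([0.5965, 0.1093]), 1160)
[0.4764 0.0573 0.022 ] [0.4762 0.0603 0.0121] 0.1279796586235939 -156.18431164834638
[ 0.5258 -0.0118  0.022 ] [ 0.525  -0.01    0.0282] 0.13851494705853556 -119.2818101517951
[0.4638 0.1519 0.022 ] [0.4639 0.1493 0.0293] 0.1366373826220327 161.713911432792
```

View pics/w2c.png

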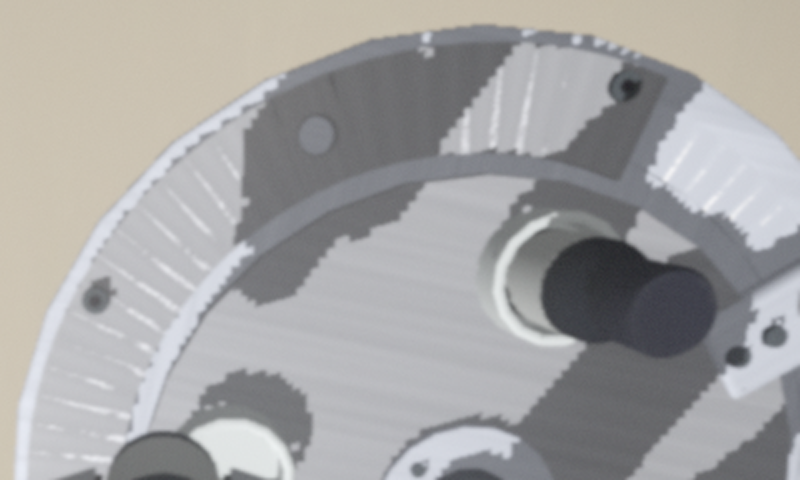

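```bash
python3 - <<'E'
from h import *
from scipy.optimize import least_squares
P=np.load('w2.npy'); z=P[...,2]
m=np.zeros(z.shape,bool); m[240:385,275:370]=1
q=P[m&(z>.08)&(z<.18)]; print(q.min(0),q.max(0),np.percentile(q[:,2],[5,50,95]))
def fit(q,r0,c0):
    f=least_squares(lambda p:np.hypot(q[:,0]-p[0],q[:,1]-p[1])-r0,c0,loss='soft_l1',f_scale=.0007); return f.x.round(4),len(q)
for a,b,r0 in((.11,.142,.014),(.154,.164,.0105)):
    k=q[(q[:,2]>a)&(q[:,2]<b)&(abs(q[:,1]-.009)<.009)]; print(a,fit(k,r0,(.559,.009)))
k=q[q[:,2]>.1655]; print('top',(k.min(0)+k.max(0))/2,np.ptp(k,axis=0),len(k))
E
```

```text
[ 0.54621083 -0.01008269  0.10008969] [0.57100258 0.03090184 0.17993665] [0.11486244 0.15498519 0.17000043]
0.11 (array([0.5612, 0.0104]), 1473)
0.154 (array([0.5606, 0.0101]), 593)
top [0.56005222 0.01022783 0.17272039] [0.02190072 0.03192246 0.01443253] 3476
```

```bash
python3 -m handwheel '[[[0,0,0],[0.36,0.42,0],1],[[0,0,0],[0,0,0],1],[[0,0,0],[0,0,-0.4],1],[[0,0,0],[0,0,-0.35],1],[[0,0,0],[0,0,0],1]]'
python3 -m handwheel '[[[0,0,0],[0,0,-0.1],1],[[0,0,0],[0,0,-0.1],1],[[0,0,0],[0,0,-0.1],1],[[0,0,0],[0,0,0],1],[[0,0,0],[0,0,0],1]]'
```

```text
time: 6.65
tool_pos: [0.5743, 0.0265, 0.1032]
ee_rot: [-3.141, -0.007, 3.13]
wrist_force: [-0.9, -1.4, -0.8]
width: 0.027
finger_force: 30.0
time: 7.15
tool_pos: [0.5768, 0.0278, 0.0916]
ee_rot: [3.141, -0.0, 3.133]
wrist_force: [0.5, 0.4, 0.1]
width: 0.027
finger_force: 30.0
```

```bash
python3 -m handwheel '[[[0,0,0],[0,0.03,0],1],[[0,0,0],[0,0,-0.06],1],[[0,0,0],[0,0,-0.06],1],[[0,0,0],[0,0,-0.04],1],[[0,0,0],[0,0,0],1]]'
python3 -m handwheel '[[[0,0,0],[0,0,-0.02],1],[[0,0,0],[0,0,0],1]]'
```

```text
time: 7.65
tool_pos: [0.5765, 0.0292, 0.0829]
ee_rot: [3.142, -0.001, 3.133]
wrist_force: [0.1, -0.2, -0.6]
width: 0.027
finger_force: 30.0
time: 7.85
tool_pos: [0.5768, 0.0292, 0.0824]
ee_rot: [3.142, -0.0, 3.133]
wrist_force: [-0.1, -0.2, -1.6]
width: 0.027
finger_force: 30.0
```

```bash
python3 -m handwheel '[[[0,0,0],[0,0,-0.01],1],[[0,0,0],[0,0,0],1],[[0,0,0],[0,0,0],1]]'
python3 -m handwheel '[[[0,0,0],[0,0,-0.01],1],[[0,0,0],[0,0,0],1],[[0,0,0],[0,0,0],1]]'
```

```text
time: 8.15
tool_pos: [0.5769, 0.0292, 0.0821]
ee_rot: [3.142, 0.0, 3.133]
wrist_force: [0.4, -0.4, -0.2]
width: 0.0269
finger_force: 30.0
time: 8.45
tool_pos: [0.577, 0.0292, 0.0817]
ee_rot: [3.142, 0.0, 3.133]
wrist_force: [-0.5, -0.6, 1.0]
width: 0.0267
finger_force: 30.0
```

```bash
python3 -m handwheel '[[[0,0,0],[0,0,0],0.5],[[0,0,0],[0,0,0],0.5],[[0,0,0],[0,0,0],0.5],[[0,0,0],[0,0,0.1],0.5],[[0,0,0],[0,0,0.6],0.5]]'
python3 -m handwheel '[[[0,0,0],[0,0,0.8],0.5],[[0,0,0],[0,0,0.8],0.5],[[0,0,0],[-0.6,0,0],0.5],[[0,0,0],[-0.4,0.2,0],0.5],[[0,0,0],[0,0,0],0.5]]'
python3 -m handwheel '[[[0,0,0],[0,0,0],0.5],[[0,0,0],[0,0,0],0.5]]'
python3 - <<'E'
from h import *
o,r,d=snap('wrist'); save(r,'w3.png'); print(o['tool_pos'],o['ee_rot'],o['time'])
P=pts('wrist',d,wristT(o)); np.save('w3.npy',P)
z=P[...,2]
for nm,c in dict(b=(.5785,.031),n2=(.5176,.1264),n1=(.6124,.1872),knob=(.524,.218)).items():
    rr=np.hypot(P[...,0]-c[0],P[...,1]-c[1]); q=P[(rr<.02)&(z>.088)&(z<.115)]
    if len(q): zm=np.percentile(q[:,2],90); k=q[q[:,2]>zm-.005]; print(nm,len(k),zm.round(4),((k.min(0)+k.max(0))/2).round(4),np.ptp(k,axis=0).round(4))
E
```

```text
time: 8.95
tool_pos: [0.5741, 0.0293, 0.1128]
ee_rot: [3.141, -0.009, 3.133]
wrist_force: [0.1, -0.2, -0.2]
width: 0.0469
finger_force: 0.0
time: 9.45
tool_pos: [0.5256, 0.04, 0.1978]
ee_rot: [3.141, 0.001, 3.134]
wrist_force: [0.2, -0.6, 0.8]
width: 0.0468
finger_force: 0.0
time: 9.65
tool_pos: [0.5274, 0.0389, 0.1964]
ee_rot: [-3.141, 0.0, 3.133]
wrist_force: [-0.4, -0.3, -0.7]
width: 0.047
finger_force: 0.0
[0.52744158 0.03894646 0.19636369] [-3.14148065e+00  1.37786671e-04  3.13295769e+00] 9.65
b 872 0.1075 [0.5785 0.0308 0.1056] [0.0214 0.0204 0.0063]
n2 1029 0.1077 [0.5176 0.1262 0.1058] [0.0213 0.0212 0.0062]
knob 1116 0.0969 [0.5254 0.2181 0.0951] [0.0234 0.0231 0.0063]
```

View pics/w3.png

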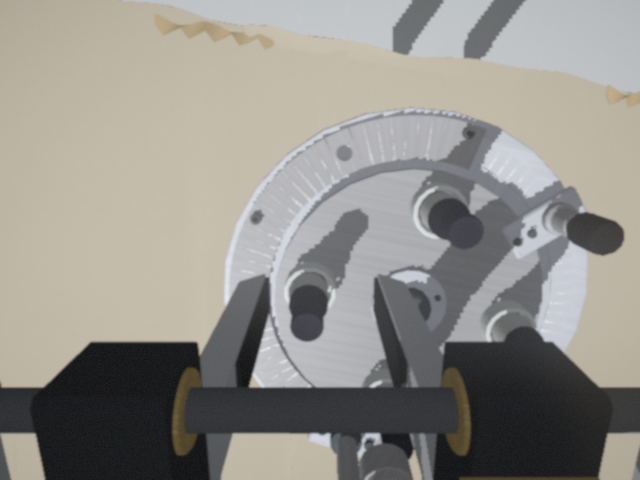

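The bottle stands upright in the nest, with its cap at (307,327). The knob is at (595,232), and the index hole in the ring shows at (344,153). Next I'll bring the gripper over the knob so that it closes radially.

```bash
python3 -m handwheel '[[[0,0,-0.095],[0,0.2,0],0.5],[[0,0,-0.095],[0,0.2,0],0.5],[[0,0,-0.095],[0,0.2,0],0.5],[[0,0,-0.095],[0,0.2,0],0.5],[[0,0,-0.095],[0,0.2,0],0.5]]' >/dev/null
python3 -m handwheel '[[[0,0,-0.095],[0,0.2,0],0.5],[[0,0,-0.095],[0,0.2,0],0.5],[[0,0,-0.095],[0,0.2,0],0.5],[[0,0,-0.095],[0,0.2,0],0.5],[[0,0,-0.095],[0,0.2,0],0.5]]' >/dev/null
python3 -m handwheel '[[[0,0,-0.095],[0,0.2,0],0.5],[[0,0,-0.095],[0,0.2,0],0.5],[[0,0,-0.095],[0,0.2,0],0.5],[[0,0,-0.095],[0,0.2,0],0.5],[[0,0,-0.095],[0,0.2,0],0.5]]' >/dev/null
python3 -m handwheel '[[[0,0,-0.095],[0,0.2,0],0.5],[[0,0,-0.095],[0,0.2,0],0.5],[[0,0,-0.015],[-0.07,0.18,0],0.5],[[0,0,0],[0,0,0],0.5],[[0,0,0],[0,0,0],0.5]]'
python3 - <<'E'
from h import *
o,r,d=snap('wrist'); save(r,'w4.png'); print(o['tool_pos'],o['ee_rot'],o['time'])
P=pts('wrist',d,wristT(o)); z=P[...,2]
for nm,c in dict(b=(.5785,.031),n2=(.5176,.1264),n1=(.6124,.1872),knob=(.524,.218)).items():
    rr=np.hypot(P[...,0]-c[0],P[...,1]-c[1]); q=P[(rr<.02)&(z>.088)&(z<.115)]
    if len(q)>50: zm=np.percentile(q[:,2],90); k=q[q[:,2]>zm-.005]; print(nm,len(k),zm.round(4),((k.min(0)+k.max(0))/2).round(4),np.ptp(k,axis=0).round(4))
E
```

```text
time: 11.7
tool_pos: [0.5238, 0.218, 0.196]
ee_rot: [3.141, 0.001, 0.573]
wrist_force: [-0.2, -0.1, 0.1]
width: 0.0468
finger_force: 0.0
[0.52377551 0.21799507 0.19600452] [3.14130074e+00 8.61087263e-04 5.73409902e-01] 11.7
b 938 0.107 [0.5794 0.0313 0.1053] [0.0214 0.0222 0.0066]
n2 592 0.1073 [0.52   0.1268 0.1055] [0.0181 0.0204 0.006 ]
n1 1176 0.1075 [0.6131 0.1877 0.1056] [0.0213 0.0214 0.0062]
knob 1053 0.0966 [0.526  0.2186 0.0949] [0.0235 0.0237 0.0065]
```

```bash
python3 -m handwheel '[[[0,0,0],[0.03,0,-0.5],0.5],[[0,0,0],[0,0,-0.7],0.5],[[0,0,0],[0,0,-0.6],0.5],[[0,0,0],[0,0,-0.34],0.5],[[0,0,0],[0,0,0],0.5]]'
python3 -m handwheel '[[[0,0,0],[0,0,0],0.65],[[0,0,0],[0,0,0],0.68],[[0,0,0],[0,0,0],0.68]]'
python3 -m handwheel '[[[0,0,0],[0,0,0],0.72],[[0,0,0],[0,0,0],0.74],[[0,0,0],[0,0,0],0.75]]'
python3 -m handwheel '[[[0,0,0],[0,0,0],0.8],[[0,0,0],[0,0,0],0.9],[[0,0,0],[0,0,0],1],[[0,0,0],[0,0,0],1]]'
```

```text
time: 12.25
tool_pos: [0.5228, 0.2169, 0.0858]
ee_rot: [-3.14, 0.007, 0.572]
wrist_force: [0.2, 1.4, -0.5]
width: 0.0471
finger_force: 0.0
time: 12.55
tool_pos: [0.526, 0.2184, 0.0914]
ee_rot: [3.141, -0.003, 0.573]
wrist_force: [0.7, -0.5, 0.2]
width: 0.0305
finger_force: 0.0
time: 12.85
tool_pos: [0.5256, 0.2179, 0.0903]
ee_rot: [3.14, -0.001, 0.573]
wrist_force: [0.7, -1.0, 1.8]
width: 0.0235
finger_force: 9.0
time: 13.25
tool_pos: [0.5255, 0.218, 0.0903]
ee_rot: [3.14, -0.001, 0.573]
wrist_force: [1.3, -3.0, 3.8]
width: 0.0233
finger_force: 30.0
```

```bash
python3 -m handwheel '[[[0,0,0],[0,0,0.09],1],[[0,0,0],[0,0,0.09],1],[[0,0,0],[0,0,0.09],1],[[0,0,0],[0,0,0],1],[[0,0,0],[0,0,0],1]]'
python3 - <<'E'
from h import *
o,r,d=snap('wrist'); save(r,'w5.png'); P=pts('wrist',d,wristT(o)); z=P[...,2]
print(o['tool_pos'],o['wrist_force'])
rr=np.hypot(P[...,0]-.526,P[...,1]-.2186); q=P[(rr<.009)&(z>.08)&(z<.125)]; print(len(q),np.percentile(q[:,2],[10,50,90]).round(4))
# knob angle/plan of 1.2 rad arc about centre in 12 rows of 0.1
C=np.array([.5955,.1092]); p0=np.array([.5257,.2183]); v=p0-C; print('r',np.hypot(*v),np.degrees(np.arctan2(v[1],v[0])))
for i in range(13):
    a=.1*i;b=a+.1
    f=lambda t:np.array([[np.cos(t),-np.sin(t)],[np.sin(t),np.cos(t)]])@v
    print(i,((f(b)-f(a))/.05).round(3), end='; ')
E
```

```text
time: 13.75
tool_pos: [0.5244, 0.2172, 0.1005]
ee_rot: [3.141, 0.003, 0.573]
wrist_force: [4.7, -2.7, -7.8]
width: 0.0232
finger_force: 30.0
[0.52436657 0.21724444 0.10047181] [ 4.71942594 -2.65637119 -7.81782134]
1579 [0.1052 0.1059 0.1067]
r 0.12951775940001437 122.61030061939964
0 [-0.211 -0.15 ]; 1 [-0.195 -0.171]; 2 [-0.177 -0.189]; 3 [-0.157 -0.206]; 4 [-0.136 -0.221]; 5 [-0.113 -0.233]; 6 [-0.089 -0.243]; 7 [-0.064 -0.251]; 8 [-0.039 -0.256]; 9 [-0.013 -0.259]; 10 [ 0.013 -0.259]; 11 [ 0.038 -0.256]; 12 [ 0.064 -0.251];
```

```bash
python3 -m handwheel '[[[0,0,0],[0,0,0.05],1],[[0,0,0],[0,0,0],1],[[0,0,0],[0,0,0],1]]'
python3 - <<'E'
from h import *
o,r,d=snap('wrist'); P=pts('wrist',d,wristT(o)); z=P[...,2]
print(o['tool_pos'],o['wrist_force'])
rr=np.hypot(P[...,0]-.526,P[...,1]-.2186); q=P[(rr<.009)&(z>.08)&(z<.125)]; print(len(q),np.percentile(q[:,2],[10,50,90]).round(4))
E
```

```text
time: 14.1
tool_pos: [0.5242, 0.2171, 0.1026]
ee_rot: [3.141, 0.004, 0.573]
wrist_force: [4.4, -4.0, -8.8]
width: 0.0233
finger_force: 30.0
[0.52416478 0.21711633 0.10258462] [ 4.35185971 -4.03513889 -8.82415591]
1583 [0.1073 0.108  0.1088]
```

```bash
python3 -m handwheel '[[[0,0,0],[0,0,0.02],1],[[0,0,0.016],[-0.054,-0.036,0],1],[[0,0,0.016],[-0.053,-0.037,0],1],[[0,0,0.032],[-0.104,-0.077,0],1],[[0,0,0],[0,0,0],1]]'
python3 - <<'E'
from h import *
o,r,d=snap('wrist'); P=pts('wrist',d,wristT(o)); z=P[...,2]; t=o['tool_pos']; print(t,o['ee_rot'][2],o['wrist_force'])
rr=np.hypot(P[...,0]-t[0],P[...,1]-t[1]); q=P[(rr<.016)&(z>.1)&(z<.12)]; print(len(q),np.percentile(q[:,2],[10,50,90]).round(4),((q.min(0)+q.max(0))/2).round(4))
E
```

```text
time: 14.65
tool_pos: [0.5132, 0.2091, 0.1035]
ee_rot: [3.141, 0.005, 0.674]
wrist_force: [5.4, -4.4, -7.8]
width: 0.0234
finger_force: 30.0
[0.51321479 0.20911455 0.10347924] 0.674123159664602 [ 5.43245831 -4.42524594 -7.78963648]
3310 [0.1048 0.1087 0.11  ] [0.5147 0.2104 0.11  ]
```

```bash
python3 -m handwheel '[[[0,0,0.032],[-0.099,-0.084,0],1],[[0,0,0.064],[-0.187,-0.180,0],1],[[0,0,0.064],[-0.167,-0.197,0],1],[[0,0,0.064],[-0.147,-0.213,0],1],[[0,0,0.032],[-0.064,-0.114,0],1]]'
python3 -m handwheel '[[[0,0,0],[0,0,0],1],[[0,0,0],[0,0,0],1]]'
python3 - <<'E'
from h import *
o,r,d=snap('wrist'); P=pts('wrist',d,wristT(o)); z=P[...,2]; t=o['tool_pos']; print(t,o['ee_rot'][2],o['wrist_force'])
rr=np.hypot(P[...,0]-t[0],P[...,1]-t[1]); q=P[(rr<.016)&(z>.1)&(z<.12)]; print(len(q),np.percentile(q[:,2],[10,50,90]).round(4),((q.min(0)+q.max(0))/2).round(4))
v=t[:2]-[.5955,.1092]; print(np.hypot(*v),np.degrees(np.arctan2(v[1],v[0])))
E
```

```text
time: 15.2
tool_pos: [0.4809, 0.1702, 0.1042]
ee_rot: [3.141, 0.001, 1.078]
wrist_force: [7.9, -1.9, -8.7]
width: 0.0237
finger_force: 30.0
time: 15.4
tool_pos: [0.481, 0.1703, 0.1042]
ee_rot: [3.141, 0.002, 1.075]
wrist_force: [5.6, -3.6, -9.3]
width: 0.0234
finger_force: 30.0
[0.48096054 0.17030712 0.1042005 ] 1.0748310738169562 [ 5.64901658 -3.55574421 -9.30629593]
3320 [0.105  0.1094 0.1106] [0.4821 0.1717 0.11  ]
0.12982051924776086 151.9199556025862
```

```bash
python3 -m handwheel '[[[0,0,0.032],[-0.059,-0.114,0],1],[[0,0,0.064],[-0.101,-0.238,0],1],[[0,0,0.064],[-0.077,-0.247,0],1],[[0,0,0.032],[-0.029,-0.126,0],1],[[0,0,0],[0,0,0],1]]'
python3 -m handwheel '[[[0,0,0.032],[-0.023,-0.127,0],1],[[0,0,0.064],[-0.026,-0.258,0],1],[[0,0,0.064],[0,-0.259,0],1],[[0,0,0.045],[0.018,-0.182,0],1],[[0,0,0],[0,0,0],1]]'
python3 -m handwheel '[[[0,0,0],[0,0,0],1],[[0,0,0],[0,0,0],1]]'
python3 - <<'E'
from h import *
o,r,d=snap('wrist'); P=pts('wrist',d,wristT(o)); save(r,'w6.png'); z=P[...,2]; t=o['tool_pos']; print(t,o['ee_rot'][2],o['wrist_force'])
rr=np.hypot(P[...,0]-t[0],P[...,1]-t[1]); q=P[(rr<.016)&(z>.1)&(z<.12)]; print(len(q),np.percentile(q[:,2],[10,50,90]).round(4),((q.min(0)+q.max(0))/2).round(4))
v=t[:2]-[.5955,.1092]; print(np.hypot(*v),np.degrees(np.arctan2(v[1],v[0])))
E
```

```text
time: 15.95
tool_pos: [0.4678, 0.1342, 0.1045]
ee_rot: [-3.142, 0.001, 1.377]
wrist_force: [7.8, -2.1, -9.7]
width: 0.0234
finger_force: 30.0
time: 16.45
tool_pos: [0.4661, 0.0933, 0.1043]
ee_rot: [-3.141, -0.001, 1.698]
wrist_force: [5.5, -1.5, -9.6]
width: 0.0235
finger_force: 30.0
time: 16.65
tool_pos: [0.466, 0.0939, 0.1043]
ee_rot: [-3.141, -0.001, 1.698]
wrist_force: [4.0, -1.8, -10.1]
width: 0.0235
finger_force: 30.0
[0.46600612 0.09394096 0.10430362] 1.6980569261194116 [  4.04526107  -1.81048665 -10.10236921]
3318 [0.1051 0.1095 0.1107] [0.4661 0.0952 0.11  ]
0.13038981444317313 -173.2794858483899
```

```bash
python3 -m handwheel '[[[0,0,0.025],[0.012,-0.104,0],1],[[0,0,0],[0,0,0],1],[[0,0,0],[0,0,-0.04],1],[[0,0,0],[0,0,-0.03],1],[[0,0,0],[0,0,0],1]]'
python3 -m handwheel '[[[0,0,0],[0,0,-0.03],1],[[0,0,0],[0,0,0],1],[[0,0,0],[0,0,0],1]]'
```

```text
time: 17.2
tool_pos: [0.4667, 0.0888, 0.1021]
ee_rot: [-3.141, -0.001, 1.738]
wrist_force: [4.4, -0.8, -6.9]
width: 0.0234
finger_force: 30.0
time: 17.5
tool_pos: [0.4667, 0.0888, 0.1018]
ee_rot: [3.142, -0.001, 1.738]
wrist_force: [1.8, -0.2, -3.0]
width: 0.0235
finger_force: 30.0
```

```bash
python3 -m handwheel '[[[0,0,0],[0,0,0],0.6],[[0,0,0],[0,0,0],0.5],[[0,0,0],[0,0,0],0.5],[[0,0,0],[0,0,0.5],0.5],[[0,0,0],[0,0,0.7],0.5]]'
python3 -m handwheel '[[[0,0,0],[0,0,0],0.5],[[0,0,0],[-0.095,0.633,0],1],[[0,0,0],[0,0,0],1],[[0,0,0],[0,0,0],1],[[0,0,0],[0,0,0],1]]'
python3 - <<'E'
from h import *
o,r,d=snap('wrist'); P=pts('wrist',d,wristT(o)); save(r,'w7.png'); z=P[...,2]; t=o['tool_pos']; print(t,o['ee_rot'][2],o['width'])
rr=np.hypot(P[...,0]-.467,P[...,1]-.0888); q=P[(rr<.016)&(z>.09)&(z<.125)]; zm=np.percentile(q[:,2],80);k=q[q[:,2]>zm-.005];print(len(k),zm,((k.min(0)+k.max(0))/2).round(4),np.ptp(k,axis=0).round(4))
E
```

```text
time: 18.0
tool_pos: [0.4649, 0.0886, 0.1599]
ee_rot: [-3.135, -0.001, 1.739]
wrist_force: [0.8, -0.0, 0.3]
width: 0.0468
finger_force: 0.0
time: 18.5
tool_pos: [0.4618, 0.1197, 0.1608]
ee_rot: [-3.14, 0.0, 1.738]
wrist_force: [-0.2, 0.2, -1.1]
width: 0.0183
finger_force: 0.0
[0.46181627 0.11971128 0.16083475] 1.7381612306523109 0.018338477835379223
1369 0.1074938242500829 [0.468  0.0899 0.106 ] [0.0233 0.023  0.0066]
```

View pics/w7.png

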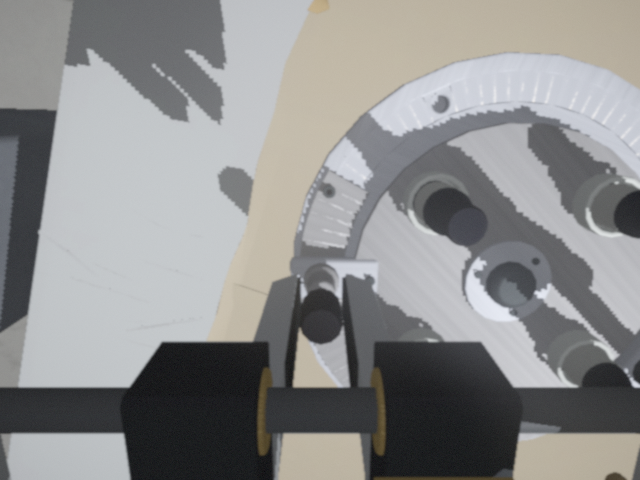

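The knob rests raised at (321,315), and a dark spot on the ring shows at (328,190). The nest bottles stand upright at (460,220), (625,212) and (605,385).

```bash
python3 - <<'E'
from h import *
from scipy.optimize import least_squares
o,r,d=snap('wrist'); T=wristT(o); P=pts('wrist',d,T); z=P[...,2]
print(o['tool_pos'],o['width'])
rr=np.hypot(P[...,0]-.5955,P[...,1]-.109)
q=P[(z>.047)&(z<.053)&(rr<.025)]; C=((q.min(0)+q.max(0))/2)[:2]; print('hub',C,np.ptp(q,axis=0))
q=P[(z<.0335)&(z>.010)&(rr>.121)&(rr<.139)]
# hole candidates: low depth within the ring, on near-right sector
a=np.degrees(np.arctan2(P[...,1]-C[1],P[...,0]-C[0]))%360; R0=np.hypot(P[...,0]-C[0],P[...,1]-C[1])
m=(z<.0195)&(z>.0)&(R0>.120)&(R0<.14)&(a>190)&(a<240)
n,l,s,c=cv2.connectedComponentsWithStats(m.astype(np.uint8))
for i in range(1,n):
    if s[i,4]>8: print(s[i],c[i].round(1))
for u,v in((328,190),(440,103)):
    p=ray('wrist',u,v,.024,T); print(p.round(4),P[v,u].round(4),'r',np.hypot(*(p[:2]-C)),'ang',np.degrees(np.arctan2(p[1]-C[1],p[0]-C[0]))%360)
cv2.imwrite('pics/w7c.png',cv2.resize(cv2.cvtColor(r[70:290,280:480],cv2.COLOR_RGB2BGR),(545,600),interpolation=cv2.INTER_CUBIC))
E
```

```text
[0.46192032 0.11958121 0.16094137] 0.014893123310515692
hub [0.59566412 0.10979407] [0.03098907 0.0309708  0.00567623]
[0.4625 0.1499 0.024 ] [0.4623 0.1507 0.0288] r 0.13904146210968443 ang 163.21419723468443
[0.5251 0.2186 0.024 ] [0.5281 0.2196 0.0122] r 0.1297398860468495 ang 122.97049584154384
```

View pics/w7c.png

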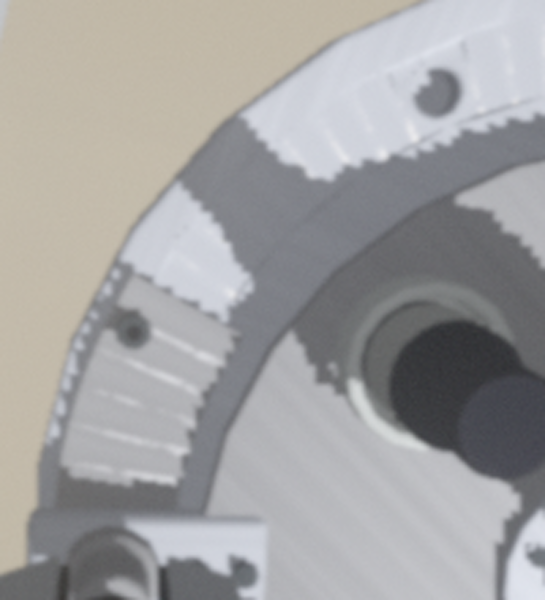

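```bash
python3 - <<'E'
from h import *
P=np.load('w3.npy'); o=dict(tool_pos=[.52744158,.03894646,.19636369],ee_rot=[-3.14148065,1.37786671e-04,3.13295769]); T=wristT(o)
g=cv2.cvtColor(cv2.imread('pics/w3.png'),cv2.COLOR_BGR2GRAY)[138:170,328:362].astype(float)
z=P[138:170,328:362,2]; low=(z<.0185)&(z>0.005)
v,u=np.nonzero(low); print(len(u)); print(u.mean()+328,v.mean()+138, u.min()+328,u.max()+328,v.min()+138,v.max()+138)
rr=np.hypot(P[...,0]-.5955,P[...,1]-.109); q=P[(P[...,2]>.047)&(P[...,2]<.053)&(rr<.03)]; C=((q.min(0)+q.max(0))/2)[:2]; print(C,np.ptp(q,axis=0))
for C in (C,np.array([.596,.1095])):
  for uv in((344,153),(344.5,153.5)):
    p=ray('wrist',*uv,.024,T); w=p[:2]-C; print(p.round(4),np.hypot(*w),np.degrees(np.arctan2(w[1],w[0]))%360)
k=np.array([.5254,.2181])-C; print('knob',np.degrees(np.arctan2(k[1],k[0])))
E
```

```text
171
344.51461988304095 151.75438596491227 329 351 145 159
[0.59217415 0.11642691] [0.02324795 0.01698512 0.00585729]
[0.4753 0.0578 0.024 ] 0.13077614956524505 206.6551657623452
[0.4757 0.0581 0.024 ] 0.13026979993637638 206.57994164242373
[0.4753 0.0578 0.024 ] 0.1313261113708889 203.20332321287282
[0.4757 0.0581 0.024 ] 0.13083102082732354 203.11520325817216
knob 123.0275762605305
```

```bash
python3 -m handwheel '[[[0,0,0],[0,0,-0.5],1],[[0,0,0],[0,0,-0.5],1],[[0,0,0],[0,0,-0.36],1],[[0,0,0],[0,0,0],1],[[0,0,0],[0,0,0],1]]'
python3 -m handwheel '[[[0,0,0],[0.012,-0.08,0],1],[[0,0,0],[0.012,-0.08,0],1],[[0,0,0],[0,0,0],1]]'
python3 -m handwheel '[[[0,0,0],[0.003,-0.04,0],1],[[0,0,0],[0.003,-0.04,0],1],[[0,0,0],[0,0,0],1]]'
```

```text
time: 19.1
tool_pos: [0.4622, 0.1198, 0.0936]
ee_rot: [-3.141, 0.0, 1.738]
wrist_force: [0.2, -0.1, -0.2]
width: 0.0006
finger_force: 0.0
time: 19.4
tool_pos: [0.4641, 0.1117, 0.0946]
ee_rot: [3.139, 0.0, 1.737]
wrist_force: [0.9, 0.8, 0.1]
width: 0.0002
finger_force: 0.0
time: 19.7
tool_pos: [0.4639, 0.109, 0.094]
ee_rot: [3.14, -0.002, 1.738]
wrist_force: [-0.1, 3.1, 1.2]
width: 0.0009
finger_force: 1.7
```

```bash
python3 -m handwheel '[[[0,0,0.016],[0.001,-0.066,0],1],[[0,0,0.016],[0.003,-0.066,0],1],[[0,0,0.016],[0.004,-0.066,0],1],[[0,0,0.016],[0.006,-0.065,0],1],[[0,0,0],[0,0,0],1]]'
python3 -m handwheel '[[[0,0,0.016],[0.007,-0.065,0],1],[[0,0,0.016],[0.009,-0.065,0],1],[[0,0,0],[0,0,0],1]]'
python3 - <<'E'
from h import *
t=robot.get_obs()['tool_pos']; w=t[:2]-np.array([.5955,.1094]); print(t,np.hypot(*w),np.degrees(np.arctan2(w[1],w[0]))%360)
E
```

```text
time: 20.2
tool_pos: [0.4643, 0.0948, 0.0936]
ee_rot: [3.142, 0.001, 1.839]
wrist_force: [-0.6, -0.3, 0.7]
width: 0.0003
finger_force: 0.3
time: 20.5
tool_pos: [0.465, 0.0887, 0.0935]
ee_rot: [-3.141, -0.0, 1.889]
wrist_force: [0.1, 0.9, 0.7]
width: 0.0007
finger_force: 0.8
[0.46497951 0.08867845 0.0935211 ] 0.13215514041630277 189.02104190200487
```

```bash
python3 -m handwheel '[[[0,0,0.005],[0.004,-0.02,0],1],[[0,0,0.005],[0.004,-0.02,0],1],[[0,0,0.005],[0.004,-0.02,0],1],[[0,0,0],[0,0,0],1]]'
python3 -m handwheel '[[[0,0,0.005],[0.004,-0.02,0],1],[[0,0,0],[0,0,0],1]]'
python3 -m handwheel '[[[0,0,0.005],[0.004,-0.02,0],1],[[0,0,0],[0,0,0],1]]'
```

```text
time: 20.9
tool_pos: [0.4655, 0.0858, 0.0937]
ee_rot: [-3.141, -0.001, 1.913]
wrist_force: [-2.8, 2.7, 3.0]
width: 0.0003
finger_force: 2.2
time: 21.1
tool_pos: [0.466, 0.0839, 0.0934]
ee_rot: [-3.141, 0.001, 1.92]
wrist_force: [-1.5, 0.4, 1.3]
width: 0.0004
finger_force: 0.8
time: 21.3
tool_pos: [0.4662, 0.0829, 0.0933]
ee_rot: [-3.141, 0.001, 1.928]
wrist_force: [-0.5, -0.0, 0.1]
width: 0.0006
finger_force: 0.5
```

```bash
python3 -m handwheel '[[[0,0,0.005],[0.005,-0.02,0],1],[[0,0,0],[0,0,0],1]]'
python3 -m handwheel '[[[0,0,0.005],[0.005,-0.02,0],1],[[0,0,0],[0,0,0],1]]'
python3 -m handwheel '[[[0,0,0.005],[0.005,-0.02,0],1],[[0,0,0],[0,0,0],1]]'
```

```text
time: 21.5
tool_pos: [0.4665, 0.0819, 0.0932]
ee_rot: [-3.141, 0.001, 1.936]
wrist_force: [0.1, 0.3, -0.5]
width: 0.0006
finger_force: 0.0
time: 21.7
tool_pos: [0.4668, 0.0811, 0.0934]
ee_rot: [-3.142, 0.001, 1.944]
wrist_force: [-0.7, -0.2, -0.4]
width: 0.0005
finger_force: 0.0
time: 21.9
tool_pos: [0.4671, 0.0802, 0.0936]
ee_rot: [3.141, 0.001, 1.952]
wrist_force: [0.2, -0.2, -0.2]
width: 0.0004
finger_force: 0.0
```

```bash
python3 -m handwheel '[[[0,0,0.005],[0.005,-0.02,0],1],[[0,0,0],[0,0,0],1],[[0,0,0],[0,0,0],1]]'
```

```text
time: 22.2
tool_pos: [0.4672, 0.0795, 0.0935]
ee_rot: [3.141, 0.0, 1.96]
wrist_force: [-0.3, 0.1, 0.0]
width: 0.0005
finger_force: 0.0
```

```bash
python3 - <<'E'
from h import *
for n in('scene','top','wrist'):
    o,r,d=snap(n); save(r,'k_'+n+'.png'); P=pts(n,d,wristT(o) if n=='wrist' else None)
    z=P[...,2]; rr=np.hypot(P[...,0]-.473,P[...,1]-.062); 
    q=P[(rr<.025)&(z>.06)&(z<.12)]; print(n,len(q), q.mean(0).round(4) if len(q) else '', np.percentile(q[:,2],[50,80,95]).round(4) if len(q) else '')
    print([(b['bbox'],b['p']) for b in robot.boxes_of('knob',n)][:2])
E
```

```text
scene 19 [0.4617 0.0723 0.0937] [0.089  0.1123 0.1178]
[([229.0, 250.0, 365.3, 332.2], 0.23)]
top 0  
[]
wrist 141 [0.4748 0.0644 0.088 ] [0.0945 0.0958 0.0964]
[]
```

```bash
python3 -m handwheel '[[[0,0,0],[-0.04,0.15,0],1],[[0,0,0],[0,0,0.6],1],[[0,0,0],[0,0,0.8],1],[[0,0,0],[-0.2,0.5,0.3],1],[[0,0,0],[0,0,0],1]]'
python3 -m handwheel '[[[0,0,0],[0,0,0],1],[[0,0,0],[0,0,0],1]]'
python3 - <<'E'
from h import *
C=None
for n in('wrist','scene','top'):
    o,r,d=snap(n); save(r,'l_'+n+'.png'); P=pts(n,d,wristT(o) if n=='wrist' else None)
    z=P[...,2]; rr=np.hypot(P[...,0]-.595,P[...,1]-.109); q=P[(rr<.025)&(z>.047)&(z<.053)]
    C=((q.min(0)+q.max(0))/2)[:2] if len(q) else None; print(n,'hub',C,np.ptp(q,axis=0) if len(q) else '')
    rr=np.hypot(P[...,0]-.475,P[...,1]-.06)
    q=P[(rr<.022)&(z>.08)&(z<.125)]
    if len(q)>8:
        zm=np.percentile(q[:,2],85); k=q[q[:,2]>zm-.005]; c=((k.min(0)+k.max(0))/2); print(len(k),zm.round(4),c.round(4),np.ptp(k,axis=0).round(4))
        w=c[:2]-(C if C is not None else [.5955,.109]); print('ang',np.degrees(np.arctan2(w[1],w[0]))%360)
i=cv2.imread('pics/l_wrist.png'); s=cv2.imread('pics/l_scene.png')[185:345,200:400]
o=np.zeros((560,640,3),np.uint8); o[:360]=i[:360]; o[360:,:250]=cv2.resize(s,(250,200)); 
t=cv2.imread('pics/l_top.png')[170:300,200:460]; o[360:,250:640]=cv2.resize(t,(390,200)); cv2.imwrite('pics/m.png',o)
E
```

```text
time: 23.0
tool_pos: [0.4561, 0.1143, 0.1821]
ee_rot: [3.135, 0.0, 1.962]
wrist_force: [0.4, 0.1, 0.5]
width: 0.0009
finger_force: 0.0
time: 23.2
tool_pos: [0.4544, 0.1117, 0.177]
ee_rot: [-3.139, -0.0, 1.96]
wrist_force: [0.3, -0.5, -0.2]
width: 0.0009
finger_force: 0.0
wrist hub [0.59560693 0.10986661] [0.03064641 0.0299852  0.00580049]
71 0.0962 [0.4772 0.0587 0.0946] [0.0085 0.0207 0.0058]
ang 203.37045126037455
scene hub [0.59250971 0.10839884] [0.02762779 0.03002186 0.005845  ]
66 0.0962 [0.4737 0.0572 0.0944] [0.0214 0.0245 0.0059]
ang 203.30903414094828
top hub [0.59408077 0.11055941] [0.02783186 0.03376982 0.00582038]
```

View pics/m.png

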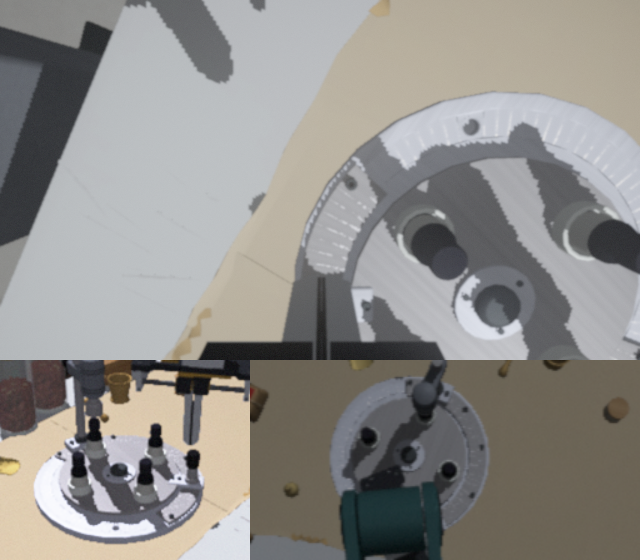

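The composite shows all four bottles upright, with ours under the head at about (95,432), and the knob down at (193,460) over the second hole. As a last check I'll compare the knob height with its home value at the start, after backing the arm off for a clear view.

```bash
python3 -m handwheel '[[[0,0,0],[-0.3,0.7,0.3],1],[[0,0,0],[-0.3,0.7,0.3],1],[[0,0,0],[-0.2,0.6,0.2],1],[[0,0,0],[0,0,0],1],[[0,0,0],[0,0,0],1]]' | head -2
python3 - <<'E'
from h import *
def top(P,c):
    z=P[...,2]; rr=np.hypot(P[...,0]-c[0],P[...,1]-c[1]); q=P[(rr<.018)&(z>.08)&(z<.125)]
    if len(q)<8: return len(q)
    zm=np.percentile(q[:,2],85); k=q[q[:,2]>zm-.003]; return len(k),np.median(k[:,2]).round(4),((k.min(0)+k.max(0))/2).round(4)
A={n:np.load(n+'.npy') for n in('scene','top')}
for n in('scene','top'):
    o,r,d=snap(n); P=pts(n,d); print(n,'home',top(A[n],(.523,.218)),'now',top(P,(.4745,.0575)))
    h=np.array([.593,.109])
    for a in(-20.8,69.2,159.2,249.2):
        c=h+.08*np.array([np.cos(np.radians(a)),np.sin(np.radians(a))]); print('  bottle',a,c.round(3),top(P,c))
    for q in('spool','packet','brass_weight'): print(q,[np.round(b['bbox']) for b in robot.boxes_of(q,n)[:2]])
E
```

```text
time: 23.85
tool_pos: [0.4151, 0.2118, 0.2179]
scene home (74, np.float64(0.0957), array([0.5227, 0.2181, 0.0957])) now (39, np.float64(0.0958), array([0.4714, 0.0572, 0.0956]))
  bottle -20.8 [0.668 0.081] (58, np.float64(0.1075), array([0.6666, 0.081 , 0.1148]))
  bottle 69.2 [0.621 0.184] (56, np.float64(0.1064), array([0.6221, 0.1829, 0.1063]))
  bottle 159.2 [0.518 0.137] (57, np.float64(0.1066), array([0.5184, 0.1374, 0.1066]))
  bottle 249.2 [0.565 0.034] (49, np.float64(0.1066), array([0.5642, 0.0345, 0.1067]))
spool [array([229., 248., 362., 330.])]
packet [array([234., 402., 272., 449.])]
brass_weight [array([246., 346., 260., 368.])]
top home (39, np.float64(0.0965), array([0.5238, 0.2171, 0.0981])) now (35, np.float64(0.0971), array([0.4757, 0.0544, 0.099 ]))
  bottle -20.8 [0.668 0.081] 4
  bottle 69.2 [0.621 0.184] (39, np.float64(0.1075), array([0.6219, 0.1815, 0.1091]))
  bottle 159.2 [0.518 0.137] (34, np.float64(0.1073), array([0.5202, 0.1375, 0.1109]))
  bottle 249.2 [0.565 0.034] (23, np.float64(0.108), array([0.5649, 0.0334, 0.1103]))
spool [array([435., 196., 451., 211.])]
packet []
brass_weight []
```

The knob is back at its home height within 0.1 mm (scene camera). The bottles are upright and the bystanders haven't moved, so I'm handing in.

```bash
python3 -c "
from bench import robot
print(robot.close_job())"
```

```text
the job is handed in; nothing more can be done
None
```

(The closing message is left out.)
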